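# Hook a ledge bracket into the slotted upright and press it down until it locks

### The job

Hang the steel ledge bracket on the slotted upright: put its two hooks through the upper pair of slots until its back plate lies flat on the upright, then push it down until it is fully home and the spring pin has snapped out over the top edge of the back plate, and let go. Do it by feel and gently: never press the bracket against the upright with more than 30 N, and leave the other things on the bench where they are.

Things in the scene. Friction and masses are not known exactly. Their poses are not given: they have to be found in the camera images.
- stand: Grey steel upright fixed to the bench: foot (8 mm thick, 120 mm wide, reaching 80 mm before the face) and two legs that carry a slotted plate 116 mm wide, 4 mm thick, top at z = 172 mm, open behind. Origin: on the bench under the middle of the plate's front face; z up; the face is its plane x = 0 and looks to its -x (to the robot); y along the face.
- slots_nominal (a point): Fixed to the stand: where the point midway between the upper slots, on the face, would be (z = 148 mm) if the slotted plate sat in its middle setting. The real plate, slots and pin sit up to 8 mm sideways and 5 mm up or down from there (bolted in long holes; not measured). Slots 9 wide, 32 mm high, 28 mm to either side, nominally z = 132 to 164 mm. Lower pair (48 to 80) unused.
- bracket: Loose bare-steel ledge bracket, 0.26 to 0.48 kg, standing on its ledge. Origin: rear face of its back plate, mid-width, underside; z up, x points out of the rear face (to the upright when hung). Back plate 90 mm wide (y), 5 mm thick, 76 mm high. Ledge 90 mm wide, x = 0 to -85 mm, 5 mm thick, front lip 12 mm high.
- rib_top (a point): Middle of the flat top of the bracket's rib, at x = -40, y = 0, z = 70 mm of the bracket. The rib is 12 mm thick (across y), from x = -75 to -5 mm, and stands on the ledge: grip it across from above, or press on it.
- hooks (a point): Point midway between the bracket's hooks on its rear face, z = 66 mm. Hooks of 6 mm round bar, 28 mm to either side: level neck, then a leg down, axis 9 mm behind the plate; each spans z = 51 to 69 mm, to x = 12 mm. With the slots nominal they pass with the bracket's origin 81 to 95 mm up and are home (necks on slot bottoms) at 69 mm. If they miss, they stop on the face at x = -12 mm.
- catch_pin (a joint): Round-nosed spring pin, 10 mm thick, sticking 6 mm out of the slotted plate, midway, 4 mm above the middle of the upper slots. 0 = fully out; grows as pushed in (m). 8 N starts it, 11 N pushes it flush (6 mm). The back plate pushes it in while hooking; sliding down takes about 5 N; it snaps out over the plate's top edge some 2 mm before home, then little resists until home.
- bolt_jar: Glass jar of bolts, 63 mm wide, 79 mm high, a bystander left of and in front of the upright; origin at the centre of its underside.
- wedge: Pine wedge, 34 x 120 x 32 mm, lying between the bracket and the upright, a bystander; origin under its middle.
- tape_measure: Tape measure, 37 x 72 x 64 mm, a bystander in front of the bracket on the robot's side; origin at the centre of its underside.

How it is judged:
On the way:
1. both hooks are through the upper slots: back plate on the face, pin pushed in, bracket not yet home (x of bracket in the frame of stand between -0.004 and 0.003 m and y of bracket in the frame of stand between -0.012 and 0.012 m and z of bracket in the frame of stand between 0.064 and 0.104 m and value of joint catch_pin above 0.002 m), for 0.1 s.
At the end, for the whole second after the job is handed in: the bracket hangs at rest on the upper slots (origin 62.5 to 76.5 mm up, within 10.5 mm of the stand's middle, for every setting of the plate; rear face within 4 mm of the plate; upright and square within 0.08 rad), locked: the spring pin is out over its top edge (under 2 mm) (z of bracket in the frame of stand between 0.0625 and 0.0765 m and x of bracket in the frame of stand between -0.004 and 0.002 m and y of bracket in the frame of stand between -0.0105 and 0.0105 m and value of joint catch_pin below 0.002 m and angle between bracket's own z axis and vertical below 0.08 rad and angle between the x axis of bracket and the x axis of stand, either way round below 0.08 rad and linear speed of bracket below 0.02 m/s); the robot touches nothing.
It fails at once if the gripper presses the bracket against the upright or its pin with more than 30 N (contact force between bracket and stand above 30 N and contact force between the fingers and bracket above 2 N).
It fails at once if a bystander (bolt jar, wedge, tape measure) is moved more than 30 mm (distance of any of bolt_jar, wedge, tape_measure from where it was at the start of the episode above 0.03 m).
It also fails if it takes over 64 s, if anything falls off the work surface, if the arm or the gripper's body presses on something with over 40 N, if the wrist force passes 120 N, or if a joint passes its speed limit or range.

### The arm

A 6-joint arm with a two-finger parallel gripper is mounted at the origin on the work surface; the furniture and walls round the work are solid. World frame = base frame: x ahead of the robot, y to its left, z up, the work surface at z = 0. Lengths are in m, angles in rad, forces in N, time in s.
With the tool pointing down it reaches from about 0.25 to 0.725 m from the base axis. Payload 4 kg.
Tool frame: the origin (TCP) lies midway between the tips of the shut fingers; the grasp point (between the pads) lies 19 mm behind it; z points along the fingers, y is the line along which they close (so a half turn about z gives the same grasp; the last joint's range is limited). The gripper opens to 85 mm and grips with 20 to 120 N. Pads are 22 mm wide; open, the fingers measure 114 mm over their backs; the gripper's body (76 mm by 85 mm) begins 54 mm behind the grasp point. The pads swing forward as they close: fully open they stand 13 mm farther back than shut.
Start: joints at [1.207, 0.241, 0.005, 1.335, 0, 1.571], TCP at [0.178, 0.467, 0.231] pointing down, gripper open.
Joint ranges: [-2.72, 2.72], [-1.05, 1.87], [-1.09, 1.28], [-1.99, 2.15], [-1.42, 1.44], [-3.14, 3.14]. Speed limits (rad/s): [2.79, 2.79, 3.14, 3.14, 3.14, 3.14].

### API

Orientations are given as a unit quaternion [x, y, z, w].
In Python, from workcell import get_obs, camera, job_done, silhouettes gives the robot as it stands. The module is installed in compiled form; this text tells all that it offers.
- The arm moves only by the tool drive_tool, never from a script. Its argument "increments" is a list of rows, each a list of 3 entries, a list of its own where there are three numbers: the shift along the world's x, y, z in mm, then the turn, a rotation vector about the world's x, y, z in degrees, then the opening, from 0 (shut) to 1 (fully open). A call has 1 to 8 rows; each row shifts and turns the commanded pose from where the row before left it; what a row does not reach is not made up. A row lasts 1/12 s, in which the tool goes at most 41.7 mm and 7.16 degrees, less where a joint would pass 70% of its speed; a pose out of reach is approached as far as the arm can. A call is refused whole if a number of a shift passes 41.7 or a number of a turn 7.16, either way. A call with a gripper value outside its range is refused whole. The fingers move at their own pace and stop on an object; the grip force is fixed at half the most. Time passes only in rows, so rows that do not move let the fingers close. It gives the time, the measured TCP pose, the force, the opening and the grip force at its end, in the units of the state.
- get_obs(): the state, without advancing time (a new reading comes with each control period).
- camera(name): name is "scene" or "top" or "wrist"; returns a dict with "image" (420x560x3 uint8, red, green, blue), "K" (3x3 intrinsics, pixels), "k1" (the pictures are not rectified: a ray, as slopes to the right and down, at radius r is drawn at 1 + k1 r^2 times it, then the intrinsics apply), "view" (4x4, takes a point from world to camera coordinates). Camera axes: x right, y down, z forward; pixel columns grow to the right and rows downward; lengths in m; the calibration is good to about 2 mm. A picture is of the moment at which its call begins. There is no depth.
- job_done(): hands the job in; it is judged then, once.
Trained networks look in a picture, given as the dict that the camera call returned (one of the last four; its "shot" number tells which), for a name from the list of things; names that differ only in an ending like _2 or _b are one class to them, and where a whole thing is asked for, a point or a joint stands for the part that bears it (a point fixed in the world has none). Each returns a list of dicts, best first, with "conf" (0 to 1); they miss things now and then, are a little off and sometimes report something else, mostly with a low value. They report only what shows in the picture. A call takes as long as a camera call.
- silhouettes(query, picture): "region" (420x560 bool, what is visible of it) and "bbox" ([left, top, right, bottom] in pixels, round what is visible of it).
The state is a dict: "clock": time; "joint_pos": joint angles; "joint_vel": joint speeds; "tau": joint torques, N m; "eef_pos": TCP position; "tool_rot": TCP orientation; "ft_force": force on the tool from outside, world axes, zero at the start; "ft_torque": the same for the moment, N m; "grip_width": finger opening in m; "grasp_force": force on a finger pad.
Only numpy, scipy, OpenCV 4.12 (cv2) and the standard library are available. Lean on these libraries where they do the work, as an engineer would, in place of code of your own. Each camera call takes 0.05 s, during which the arm holds its last target. There are 200 camera calls.

## Working session

There is one attempt and no reset: what is moved stays moved. The work goes in short steps, Python scripts to look and compute and a tool call to move; the robot and the scene stay as the last step left them, time stands still between calls to the robot, and variables do not carry over. Pictures are saved under pics/ and viewed, at most 10 in all, crops included, and the job is handed in when it is done.

Besides the shell and the picture viewer there is one more tool, called after "Request:" as name(argument=value, ...), one argument or row to a line, values as JSON. drive_tool: Moves the arm, as the interface text tells. Its arguments: {"type":"object","properties":{"increments":{"type":"array"}},"required":["increments"]}

```bash
mkdir -p pics; cat > h.py <<'E'
import numpy as np, cv2
from workcell import *
def ray(p,uv):
    K=np.array(p["K"]);V=np.array(p["view"]);d=np.array([(uv[0]-K[0,2])/K[0,0],(uv[1]-K[1,2])/K[1,1]])
    s=d.copy()
    for _ in range(20): s=d/(1+p["k1"]*(s@s))
    R=V[:3,:3];o=-R.T@V[:3,3];return o,R.T@np.array([s[0],s[1],1])
def atz(p,uv,z):
    o,d=ray(p,uv);return o+d*(z-o[2])/d[2]
def proj(p,X):
    V=np.array(p["view"]);c=V[:3,:3]@np.asarray(X,float)+V[:3,3];s=c[:2]/c[2];s=s*(1+p["k1"]*(s@s))
    K=np.array(p["K"]);return np.array([K[0,0]*s[0]+K[0,2],K[1,1]*s[1]+K[1,2]])
def tri(obs):
    A=np.zeros((3,3));b=np.zeros(3)
    for p,uv in obs:
        o,d=ray(p,uv);d=d/np.linalg.norm(d);M=np.eye(3)-np.outer(d,d);A+=M;b+=M@o
    return np.linalg.solve(A,b)
E
python3 - <<'E'
from h import *
import pickle
ims=[]
for n in ["scene","top"]:
    p=camera(n);ims.append(p)
    cv2.imwrite(f"pics/{n}.png",p["image"][:,:,::-1])
    V=np.array(p["view"]);print(n,-V[:3,:3].T@V[:3,3],V[2,:3],p["K"],p["k1"])
    for q in ["stand","bracket","bolt_jar","wedge","tape_measure"]:
        for r in silhouettes(q,p)[:1]:
            c=cv2.findContours(r["region"].astype(np.uint8),0,1)[0];c=max(c,key=cv2.contourArea)
            print(q,round(r["conf"],2),r["bbox"],cv2.minAreaRect(c))
pickle.dump(ims,open("ims.pkl","wb"))
print(get_obs())
E
```

```text
scene [0.85319593 0.79698692 0.91689502] [-0.35564874 -0.56332763 -0.74577205] [[448.94607498   0.         284.27153385]
 [  0.         448.94607498 211.2752985 ]
 [  0.           0.           1.        ]] -0.10660166439436301
stand 0.59 [271.1, 234.2, 339.5, 314.3] ((299.90472412109375, 274.038818359375), (69.12265014648438, 55.637672424316406), 22.833654403686523)
bracket 0.98 [207.7, 176.2, 254.7, 212.3] ((225.586181640625, 190.4654998779297), (43.146148681640625, 36.16530227661133), 54.162349700927734)
bolt_jar 0.7 [366.2, 262.7, 400.3, 304.9] ((382.4000244140625, 282.2000427246094), (26.832815170288086, 38.460365295410156), 26.56505012512207)
wedge 0.68 [260.2, 161.0, 283.8, 188.3] ((272.0, 174.5), (26.832815170288086, 19.230182647705078), 63.43495178222656)
top [0.3175023  0.18048962 1.37263401] [ 0.1244598   0.00136675 -0.99222371] [[534.10321441   0.         276.81728131]
 [  0.         534.10321441 217.80061808]
 [  0.           0.           1.        ]] -0.04478437164424782
stand 0.84 [192.0, 182.2, 250.9, 245.2] ((218.86758422851562, 212.07186889648438), (54.18759155273437
[... 417 characters left out ...]
, 90.0)
{'clock': 0.6, 'joint_pos': array([1.20703865e+00, 2.40563011e-01, 5.01354273e-03, 1.33520800e+00,
       3.68444287e-05, 1.57084695e+00]), 'joint_vel': array([-0.00043292, -0.00012959, -0.00018859,  0.0015515 ,  0.00085829,
       -0.00014409]), 'tau': array([-1.14383292e-03, -3.71972322e+01,  2.52572519e+01,  1.36687395e-03,
       -1.08133700e-04,  1.05636843e-05]), 'eef_pos': array([0.17788496, 0.46729021, 0.23133014]), 'tool_rot': array([ 1.80902634e-01,  9.83501010e-01,  2.24430829e-05, -1.46041387e-05]), 'ft_force': array([-0.55282173, -0.07171195,  0.00480629]), 'ft_torque': array([-0.01947682,  0.01507295, -0.05893586]), 'grasp_force': 0.0, 'grip_width': 0.08580577006999236}
```

View pics/scene.png

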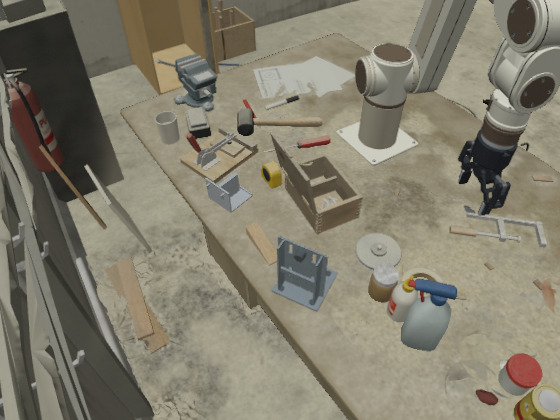

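View pics/top.png

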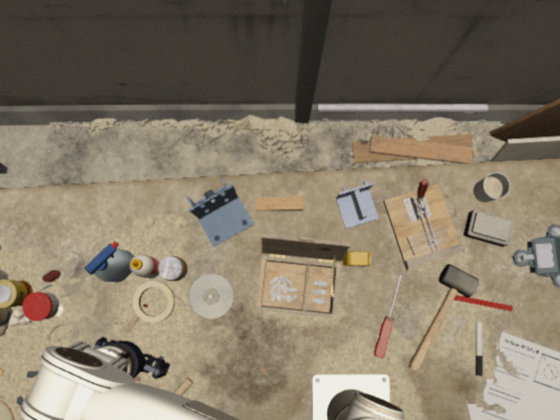

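```bash
python3 - <<'E'
from h import *
import pickle
s,t=pickle.load(open("ims.pkl","rb"))
def cr(p,x,y,w=80,h=60,f=5):
    return cv2.resize(p["image"][y:y+h,x:x+w,::-1],(w*f,h*f),interpolation=cv2.INTER_CUBIC)
a=np.hstack([cr(t,320,172),cr(t,185,185)]);b=np.hstack([cr(s,195,162),cr(s,265,232,107,80,1) if 0 else cv2.resize(s["image"][232:316,262:346+28,::-1],(400,300),interpolation=cv2.INTER_CUBIC)])
cv2.imwrite("pics/c1.png",np.vstack([a,b]))
for n,uv,z in [("brk",(357,204),.03),("stand",(220,205),.1),("jar",(171,268),.079),("wedge",(280,203),.03),("tape",(357,258),.064),("crate",(310,245),.12)]: print(n,atz(t,uv,z).round(3))
p=camera("wrist");V=np.array(p["view"]);o=get_obs()
from scipy.spatial.transform import Rotation as R
Rt=R.from_quat(o["tool_rot"]).as_matrix();c=-V[:3,:3].T@V[:3,3]
print("wrist in tool",Rt.T@(c-o["eef_pos"]),Rt.T@V[:3,:3].T,p["K"][0][0],p["k1"])
E
```

```text
brk [ 0.521 -0.022  0.03 ]
stand [0.508 0.319 0.1  ]
jar [0.358 0.438 0.079]
wedge [0.524 0.174 0.03 ]
tape [ 0.382 -0.014  0.064]
crate [0.41  0.104 0.12 ]
wrist in tool [ 0.07030785  0.00085789 -0.14233861] [[ 8.27384461e-04 -9.60626405e-01 -2.77842087e-01]
 [ 9.99997504e-01  2.18152660e-04  2.22363429e-03]
 [-2.07546982e-03 -2.77843233e-01  9.60624188e-01]] 354.48638536476597 0.023720440021299454
```

View pics/c1.png

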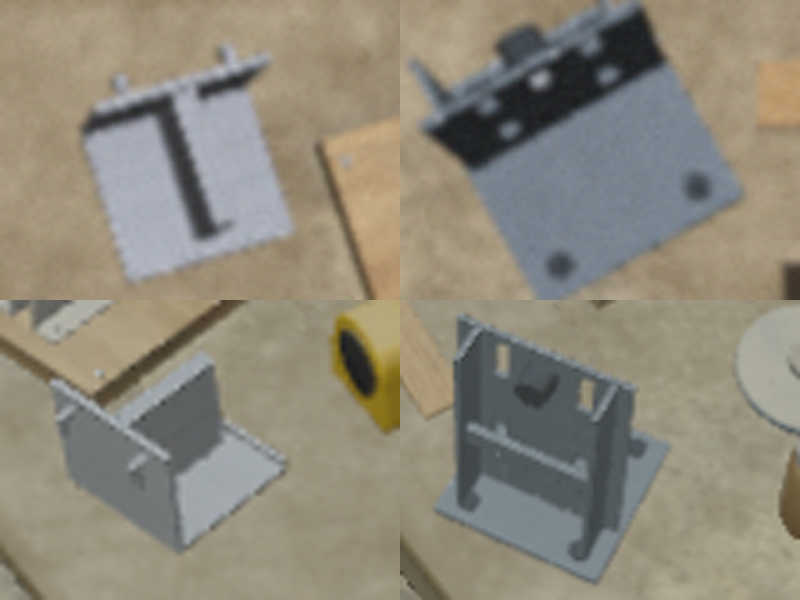

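Request:
drive_tool(
  increments=[
    [[26,-27,4],[0,0,6.4],1],
    [[26,-27,4],[0,0,6.4],1],
    [[26,-27,4],[0,0,6.4],1],
    [[26,-27,4],[0,0,6.4],1],
    [[26,-27,4],[0,0,6.4],1],
    [[26,-27,4],[0,0,6.4],1],
    [[26,-27,4],[0,0,6.4],1],
    [[26,-27,4],[0,0,6.4],1],
  ],
)

```text
clock: 1.32
eef_pos: [0.3793, 0.2585, 0.2625]
tool_rot: [-0.248, 0.969, 0.0, 0.0]
ft_force: [0.8, 1.0, -0.0]
grip_width: 0.0854
grasp_force: 0.0
```

```bash
python3 - <<'E'
from h import *
import pickle
p=camera("wrist");o=get_obs();print(o["eef_pos"],o["joint_pos"],o["tool_rot"])
pickle.dump(p,open("w1.pkl","wb"));cv2.imwrite("pics/w1.png",p["image"][:,:,::-1])
for q in ["stand","bolt_jar","wedge"]:
    for r in silhouettes(q,p)[:1]: print(q,r["conf"],r["bbox"])
E
```

```text
[0.38360751 0.25454513 0.26324435] [ 0.58917265  0.14737205 -0.02826367  1.39228826 -0.00504607  0.08902699] [-0.24746997  0.96889121 -0.00190163  0.00219364]
stand 0.98 [216.8, 223.3, 345.7, 373.0]
bolt_jar 0.6 [398.5, 197.4, 485.1, 275.9]
wedge 0.75 [2.1, 179.7, 29.0, 209.8]
```

View pics/w1.png

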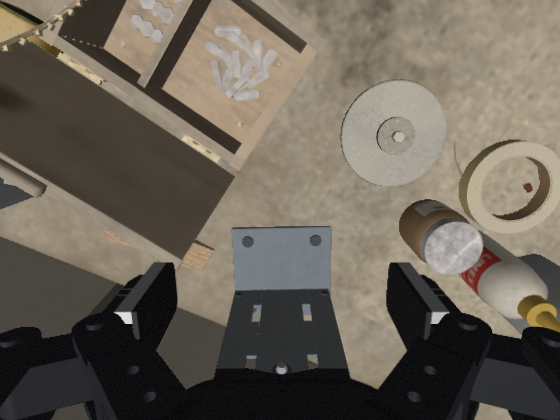

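Request:
drive_tool(
  increments=[
    [[-25,-14,0],[0,0,0],1],
    [[-25,-14,0],[0,0,0],1],
    [[-20,-12,0],[0,0,0],1],
    [[0,0,0],[0,0,0],1],
    [[0,0,0],[0,0,0],1],
    [[0,0,0],[0,0,0],1],
  ],
)

```text
clock: 2.02
eef_pos: [0.3083, 0.2209, 0.2624]
tool_rot: [-0.246, 0.969, 0.0, 0.001]
ft_force: [0.7, -0.5, 0.3]
grip_width: 0.0856
grasp_force: 0.0
```

```bash
python3 - <<'E'
from h import *
import pickle
p=camera("wrist");o=get_obs();print(o["eef_pos"],o["tool_rot"],o["joint_vel"])
pickle.dump(p,open("w2.pkl","wb"))
r=silhouettes("stand",p)[0];print(r["bbox"]);b=np.array(r["bbox"]).astype(int);x0,y0=max(b[0]-8,0),max(b[1]-8,0);x1,y1=b[2]+8,min(b[3]+8,420)
c=p["image"][y0:y1,x0:x1,::-1];f=min(800/c.shape[1],600/c.shape[0]);print(x0,y0,f)
cv2.imwrite("pics/w2.png",cv2.resize(c,None,fx=f,fy=f,interpolation=cv2.INTER_CUBIC))
E
```

```text
[0.30862076 0.22093787 0.26227923] [-2.45835953e-01  9.69311264e-01  2.46628589e-04  5.44589124e-04] [-0.01052905  0.01152399  0.00674183  0.0044892   0.00123433 -0.00174289]
[234.8, 284.1, 328.6, 375.6]
226 276 5.607476635514018
```

View pics/w2.png

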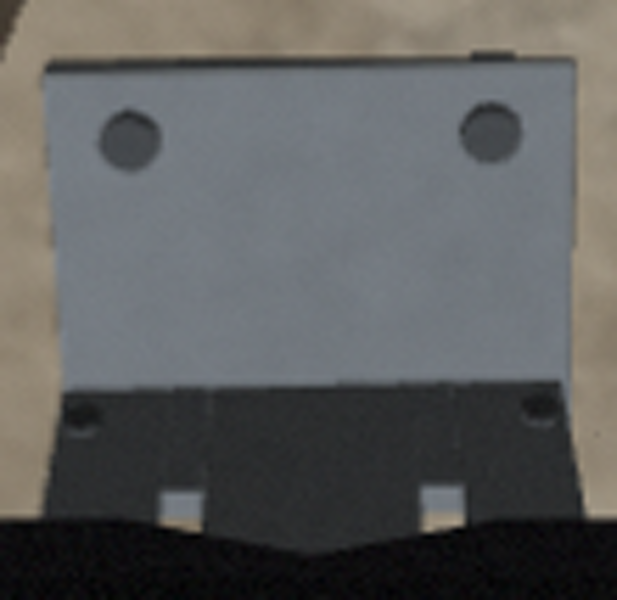

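Request:
drive_tool(
  increments=[
    [[20,10,2],[3.2,-5.5,0],1],
    [[20,10,0],[3.2,-5.5,0],1],
    [[20,10,0],[3.2,-5.5,0],1],
    [[20,12,0],[3.2,-5.5,0],1],
    [[10,5,0],[0,0,0],1],
    [[0,0,0],[0,0,0],1],
    [[0,0,0],[0,0,0],1],
    [[0,0,0],[0,0,0],1],
  ],
)

```text
clock: 2.78
eef_pos: [0.3992, 0.2675, 0.265]
tool_rot: [-0.239, 0.946, 0.061, 0.211]
ft_force: [0.3, 0.2, -0.8]
grip_width: 0.0852
grasp_force: 0.0
```

```bash
python3 - <<'E'
from h import *
import pickle
p=camera("wrist");o=get_obs();print(o["eef_pos"],o["tool_rot"],o["joint_vel"])
pickle.dump(p,open("w3.pkl","wb"))
r=silhouettes("stand",p)[0];print(r["bbox"]);b=np.array(r["bbox"]).astype(int);x0,y0=max(b[0]-8,0),max(b[1]-8,0);x1,y1=b[2]+8,min(b[3]+8,420)
c=p["image"][y0:y1,x0:x1,::-1];f=min(800/c.shape[1],600/c.shape[0]);print(x0,y0,f)
cv2.imwrite("pics/w3.png",cv2.resize(c,None,fx=f,fy=f,interpolation=cv2.INTER_CUBIC))
E
```

```text
[0.39920561 0.26752134 0.2650384 ] [-0.23919277  0.94570806  0.06067664  0.21152168] [-0.00091254 -0.00750653 -0.01275708 -0.01165811  0.0008969  -0.0026632 ]
[217.1, 103.9, 347.1, 295.8]
209 95 2.8846153846153846
```

View pics/w3.png

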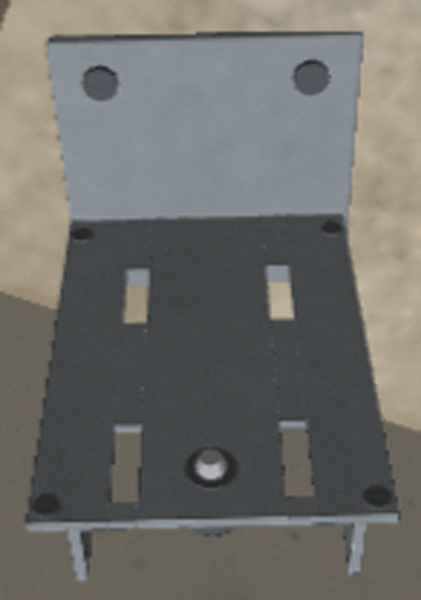

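```bash
cat > fit.py <<'E'
from h import *
import pickle
from scipy.optimize import least_squares
p=pickle.load(open("w3.pkl","rb"))
L=[]
def add(x,y,z,u,v,m): L.append((x,y,z,u/2.8846+209-.33,v/2.8846+95-.33,m))
add(-80,-60,8,49,40,0);add(-80,60,8,362,35,0)
add(0,-58,172,27,518,1);add(0,58,172,398,515,1)
for (s,z0,z1,a,b,t) in [(-28,132,164,(114,142,425),(112,138,501.5),0),(28,132,164,(279,307,421),(286,314,496.5),0),(-28,48,80,(126,149,268),(123,147,323),0),(28,48,80,(266,289,265),(270,294,319.5),0)]:
    for z,q in((z0,a),(z1,b)):
        add(0,s-4.5,z,q[0],q[2],1);add(0,s+4.5,z,q[1],q[2],1)
L=np.array(L)
def f(t):
    c,s=np.cos(t[2]),np.sin(t[2]);r=[]
    for x,y,z,u,v,m in L:
        y+=m*t[3];z+=m*t[4];x,y,z=x/1e3,y/1e3,z/1e3
        r+=list(proj(p,[t[0]+c*x-s*y,t[1]+s*x+c*y,z])-[u,v])
    return np.array(r)
r=least_squares(f,[.51,.32,.52,0,0],x_scale=[.01,.01,.05,5,5]);print(r.x,np.degrees(r.x[2]));print(r.fun.reshape(-1,2).round(1).tolist())
t=r.x;c,s=np.cos(t[2]),np.sin(t[2]);print("slot mid on face",t[0]-s*t[3]/1e3,t[1]+c*t[3]/1e3,148+t[4], "cov",np.sqrt(np.diag(np.linalg.inv(r.jac.T@r.jac)))*.5)
E
python3 fit.py
```

```text
[ 0.51487483  0.33504925  0.50910309 -0.75817812 -3.60446425] 29.169458558043203
[[-1.3, 0.7], [1.3, 0.6], [-0.6, 1.5], [0.7, 0.2], [0.3, -0.2], [-0.2, -0.4], [-0.9, -0.5], [-0.0, -0.7], [0.3, 0.2], [-0.2, 0.0], [0.3, 0.1], [0.5, -0.1], [0.1, 0.1], [-0.1, -0.0], [-0.2, -0.4], [-0.3, -0.6], [-0.0, 0.3], [-0.2, 0.2], [0.3, -0.1], [0.2, -0.3]]
slot mid on face 0.5152443578518728 0.33438722674253474 144.3955357531323 cov [3.83586154e-04 4.58068827e-04 4.13349559e-03 5.07620547e-01
 3.47924793e-01]
```

Request:
drive_tool(
  increments=[
    [[-10,-30,15],[-3.2,5.5,0],1],
    [[5,-36,5],[-3.2,5.5,0],1],
    [[5,-40,0],[-3.2,5.5,-3],1],
    [[5,-40,0],[-3.2,5.5,-3],1],
    [[5,-40,0],[0,0,-3],1],
    [[5,-40,0],[0,0,-3],1],
    [[5,-30,0],[0,0,-3],1],
    [[0,0,0],[0,0,0],1],
  ],
)

```text
clock: 3.55
eef_pos: [0.4199, 0.0074, 0.2836]
tool_rot: [-0.113, 0.994, -0.007, 0.003]
ft_force: [-0.3, -0.1, -0.1]
grip_width: 0.0854
grasp_force: 0.0
```

```bash
python3 - <<'E'
from h import *
import pickle
p=camera("wrist");o=get_obs();print(o["eef_pos"],o["tool_rot"],o["joint_vel"])
pickle.dump(p,open("w4.pkl","wb"))
r=silhouettes("bracket",p)[0];print(r["conf"],r["bbox"]);b=np.array(r["bbox"]).astype(int);x0,y0=max(b[0]-8,0),max(b[1]-8,0);x1,y1=b[2]+8,min(b[3]+8,420)
c=p["image"][y0:y1,x0:x1,::-1];f=min(800/c.shape[1],600/c.shape[0]);print(x0,y0,f)
cv2.imwrite("pics/w4.png",cv2.resize(c,None,fx=f,fy=f,interpolation=cv2.INTER_CUBIC))
E
```

```text
[0.41955575 0.00956483 0.28369531] [-0.11427422  0.9934301  -0.00553384  0.00272254] [ 0.06665382 -0.01413797 -0.01287553  0.00233424  0.0211224   0.00547758]
0.87 [200.2, 191.9, 280.7, 292.5]
192 183 5.128205128205129
```

View pics/w4.png

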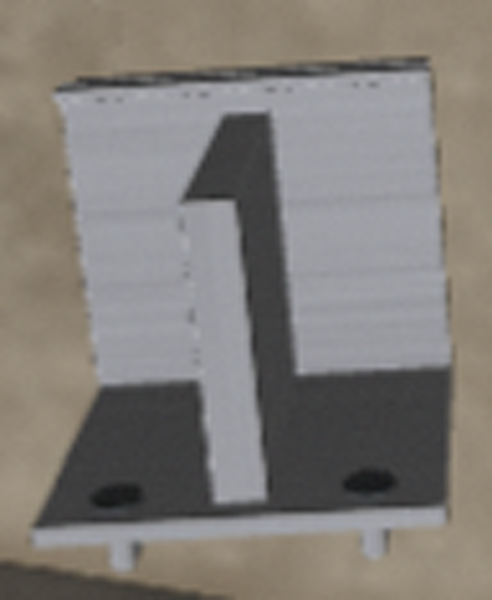

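```bash
cat > fb.py <<'E'
from h import *
import pickle
from scipy.optimize import least_squares
p=pickle.load(open("w4.pkl","rb"));F=5.1282
L=[(-5,45,76,446,505),(-5,-45,76,37,527),(0,45,76,444,523),(0,-45,76,35,545),(-75,-6,70,181,204),(-75,6,70,236,199),(-5,-6,70,217,503),(-5,6,70,267,498)]
def f(t):
    c,s=np.cos(t[2]),np.sin(t[2]);r=[]
    for x,y,z,u,v in L:
        x,y,z=x/1e3,y/1e3,z/1e3+t[3]
        r+=list(proj(p,[t[0]+c*x-s*y,t[1]+s*x+c*y,z])-[u/F+192-.4,v/F+183-.4])
    return np.array(r)
r=least_squares(f,[.54,-.02,.26,0],x_scale=[.01,.01,.05,.01]);t=r.x;print(t,np.degrees(t[2]));print(r.fun.reshape(-1,2).round(1).tolist())
c,s=np.cos(t[2]),np.sin(t[2]);print("rib",t[0]-c*.04,t[1]-s*.04)
pp,=[q for q in pickle.load(open("ims.pkl","rb"))[1:]]
# second view: rib ends in top and scene pictures
S,T=pickle.load(open("ims.pkl","rb"))
for x,y,z in [(-75,0,70),(0,45,76),(0,-45,76)]:
    X=[t[0]+c*x/1e3-s*y/1e3,t[1]+s*x/1e3+c*y/1e3,z/1e3]; a,b=proj(T,X),proj(S,X);print((a-[320,172])*5,(b-[195,162])*5+[0,300])
from scipy.spatial.transform import Rotation as R
o=get_obs();Rt=R.from_quat(o["tool_rot"]).as_matrix();print(o["eef_pos"],"tool y ang",np.degrees(np.arctan2(Rt[1,1],Rt[0,1])),Rt[:,2])
E
python3 fb.py
```

```text
[ 0.55950779 -0.01118773  0.29369844 -0.00559333] 16.827680927421987
[[-0.3, -0.4], [-0.6, -0.3], [0.4, 0.1], [0.3, 0.2], [-0.1, 0.0], [0.2, 0.3], [-0.4, -0.2], [0.4, 0.2]]
rib 0.5212206001210782 -0.022767498674812446
[221.07651338 214.76371113] [202.09177421 355.71783683]
[89.19414143 95.06935835] [160.1468637  461.24440467]
[262.38990503  43.0230053 ] [ 43.98370969 382.77559056]
[0.41924126 0.01092916 0.28374844] tool y ang 103.27830512814393 [ 0.00680426 -0.00977096 -0.99992911]
```

```bash
sed -i 's|/1e3+t\[3\]|/1e3|; s|\[.54,-.02,.26,0\]|[.54,-.02,.26,0]|' fb.py; python3 fb.py
```

```text
[ 0.55661687 -0.01099927  0.29377011  0.        ] 16.83178762624551
[[0.3, -0.2], [-1.2, 0.1], [1.0, 0.4], [-0.3, 0.6], [-0.2, -0.7], [0.3, -0.4], [-0.4, 0.1], [0.5, 0.4]]
rib 0.5183305054488343 -0.022581789330139553
[220.83029708 220.58403199] [206.89435125 353.96860687]
[ 88.90584516 100.86144362] [165.24291667 459.32262456]
[262.14971158  48.76795638] [ 48.96966965 380.97919685]
[0.41924126 0.01092916 0.28374844] tool y ang 103.27830512814393 [ 0.00680426 -0.00977096 -0.99992911]
```

Request:
drive_tool(
  increments=[
    [[33,-11,-10],[0.3,0.2,1.8],1],
    [[33,-12,-20],[0.26,0.19,1.7],1],
    [[32,-11,-30],[0,0,0],1],
    [[0,0,-35],[0,0,0],1],
    [[0,0,-35],[0,0,0],1],
    [[0,0,-20],[0,0,0],1],
    [[0,0,0],[0,0,0],1],
    [[0,0,0],[0,0,0],1],
  ],
)

```text
clock: 4.32
eef_pos: [0.5136, -0.0198, 0.1353]
tool_rot: [-0.149, 0.989, 0.0, -0.001]
ft_force: [0.6, -0.2, 1.0]
grip_width: 0.0856
grasp_force: 0.0
```

Request:
drive_tool(
  increments=[
    [[0,0,-20],[0,0,0],1],
    [[0,0,-20],[0,0,0],1],
    [[0,0,-20],[0,0,0],1],
    [[0,0,-20],[0,0,0],1],
    [[0,0,-15],[0,0,0],1],
    [[0,0,0],[0,0,0],1],
  ],
)

```text
clock: 4.82
eef_pos: [0.5141, -0.0204, 0.0406]
tool_rot: [-0.148, 0.989, 0.0, -0.0]
ft_force: [-0.4, 0.1, -0.3]
grip_width: 0.0856
grasp_force: 0.0
```

Request:
drive_tool(
  increments=[
    [[3,-2,-4],[0,0,0],1],
    [[0,0,0],[0,0,0],0.5],
    [[0,0,0],[0,0,0],0],
    [[0,0,0],[0,0,0],0],
    [[0,0,0],[0,0,0],0],
    [[0,0,0],[0,0,0],0],
    [[0,0,0],[0,0,0],0],
    [[0,0,0],[0,0,0],0],
  ],
)

```text
clock: 5.48
eef_pos: [0.5177, -0.0236, 0.0374]
tool_rot: [-0.147, 0.989, -0.001, 0.001]
ft_force: [-0.4, -1.2, 3.1]
grip_width: 0.0112
grasp_force: 59.2
```

Request:
drive_tool(
  increments=[
    [[0,0,0],[0,0,0],0],
    [[0,0,0],[0,0,0],0],
    [[0,0,5],[0,0,0],0],
    [[0,0,15],[0,0,0],0],
    [[0,0,30],[0,0,0],0],
    [[0,0,0],[0,0,0],0],
    [[0,0,0],[0,0,0],0],
  ],
)

```text
clock: 6.07
eef_pos: [0.5181, -0.023, 0.0875]
tool_rot: [-0.147, 0.989, -0.0, 0.001]
ft_force: [-0.0, -0.2, -5.3]
grip_width: 0.0112
grasp_force: 59.0
```

Request:
drive_tool(
  increments=[
    [[0,10,38],[0,0,0],0],
    [[-5,20,38],[0,0,0],0],
    [[-8,30,38],[0,0,2],0],
    [[-10,35,38],[0,0,2],0],
    [[-10,40,10],[0,0,2],0],
    [[-10,40,0],[0,0,2],0],
    [[-10,40,0],[0,0,2],0],
    [[-10,40,0],[0,0,2.2],0],
  ],
)

```text
clock: 6.73
eef_pos: [0.4759, 0.2109, 0.2376]
tool_rot: [-0.249, 0.968, -0.017, 0.019]
ft_force: [21.5, -25.2, 3.8]
grip_width: 0.0111
grasp_force: 62.5
```

Request:
drive_tool(
  increments=[
    [[-10,35,0],[0,0,0],0],
    [[-10,28,0],[0,0,0],0],
    [[0,0,-20],[0,0,0],0],
    [[0,0,-30],[0,0,0],0],
    [[0,0,-30],[0,0,0],0],
    [[0,0,0],[0,0,0],0],
    [[0,0,0],[0,0,0],0],
    [[0,0,0],[0,0,0],0],
  ],
)

```text
clock: 7.4
eef_pos: [0.438, 0.2816, 0.1539]
tool_rot: [-0.252, 0.968, -0.0, 0.0]
ft_force: [0.1, -0.3, -3.9]
grip_width: 0.0108
grasp_force: 68.1
```

```bash
cat > st.py <<'E'
from h import *
from scipy.spatial.transform import Rotation as R
def st():
    o=get_obs();Rt=R.from_quat(o["tool_rot"]).as_matrix();a=np.radians(29.17);u=np.array([np.cos(a),np.sin(a),0]);v=np.array([-u[1],u[0],0])
    d=o["eef_pos"]-[.51524,.33439,0];f=o["ft_force"]
    print("t",o["clock"],"stand-frame TCP mm",(np.array([u@d+.041,v@d,d[2]-.0374])*1e3).round(1),"yaw",np.degrees(np.arctan2(Rt[1,1],Rt[0,1]))-90,"tz",Rt[:,2].round(4),"F",(u@f).round(1),(v@f).round(1),f[2].round(1),"T",o["ft_torque"].round(2),"j6",o["joint_pos"][5].round(2))
if __name__=="__main__": st()
E
python3 - <<'E'
from st import *
import pickle
st()
p=camera("wrist");pickle.dump(p,open("w5.pkl","wb"));cv2.imwrite("pics/w5.png",cv2.resize(p["image"][150:420,130:430,::-1],None,fx=2.2,fy=2.2,interpolation=cv2.INTER_CUBIC))
E
```

```text
t 7.4 stand-frame TCP mm [-52.2  -8.5 116.5] yaw 29.139987372885273 tz [ 2.e-04 -3.e-04 -1.e+00] F -0.1 -0.3 -3.9 T [-0.01 -0.03  0.01] j6 0.06
```

View pics/w5.png

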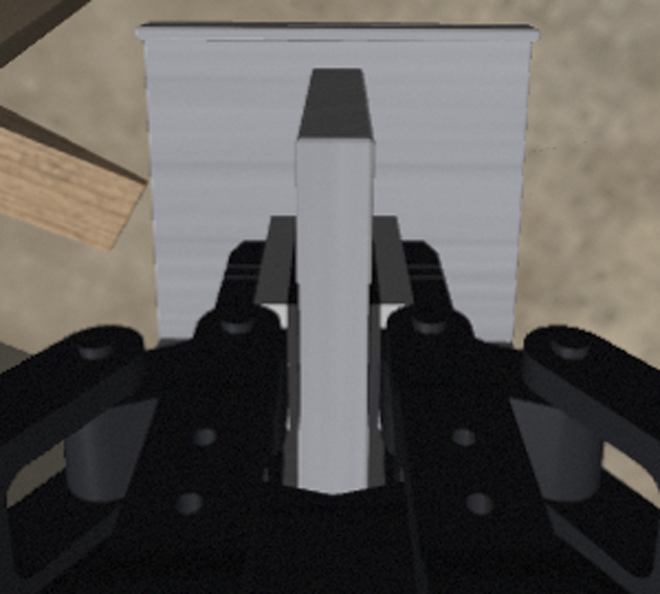

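```bash
python3 - <<'E'
from h import *
import pickle
from scipy.optimize import least_squares
p=pickle.load(open("w5.pkl","rb"));F=2.2
L=[(-75,-6,70,297,140),(-75,6,70,374,140),(-75,-6,5,313,69),(-75,6,5,362,69),(-85,-45,12,139,25),(-85,45,12,538,28)]
u=np.array([.8732,.4874]);v=np.array([-.4874,.8732])
def f(t):
    c,s=np.cos(t[2]),np.sin(t[2]);r=[]
    for x,y,z,a,b in L:
        x,y,z=x/1e3,y/1e3,z/1e3
        x,z=x+t[4]*z,z-t[4]*x
        r+=list(proj(p,[t[0]+c*x-s*y,t[1]+s*x+c*y,z+t[3]])-[a/F+130-.3,b/F+150-.3])
    return np.array(r)
r=least_squares(f,[.47,.30,.5,.116,0],x_scale=[.01,.01,.05,.01,.05]);t=r.x
d=t[:2]-[.51524,.33439];print("bracket in stand",u@d,v@d,t[3],"yaw",np.degrees(t[2]),"pitch",np.degrees(t[4]),r.fun.reshape(-1,2).round(1).tolist())
E
python3 st.py
```

```text
bracket in stand -0.04776357139046388 -0.007849139981123444 0.11326094574178804 yaw 28.725665827251188 pitch -2.417227724862826 [[1.2, -0.2], [1.1, 0.0], [-1.1, -1.0], [-0.3, -0.8], [-1.2, 0.9], [-0.8, 1.0]]
t 7.45 stand-frame TCP mm [-51.2  -8.5 117.5] yaw 29.13050515013947 tz [ 0.0024  0.0012 -1.    ] F -0.1 0.7 -4.9 T [-0.01  0.08 -0.01] j6 0.06
```

Request:
drive_tool(
  increments=[
    [[0,4,-12],[0,0,0],0],
    [[4,6,-12],[0,0,0],0],
    [[7,5,-8],[0,0,0],0],
    [[8,5,0],[0,0,0],0],
    [[0,0,0],[0,0,0],0],
    [[0,0,0],[0,0,0],0],
    [[0,0,0],[0,0,0],0],
    [[0,0,0],[0,0,0],0],
  ],
)

```text
clock: 8.12
eef_pos: [0.4568, 0.3014, 0.1219]
tool_rot: [-0.252, 0.968, -0.0, 0.0]
ft_force: [0.3, -0.8, -4.4]
grip_width: 0.0111
grasp_force: 68.1
```

```bash
python3 st.py
```

```text
t 8.1167 stand-frame TCP mm [-26.1  -0.4  84.5] yaw 29.138692389864588 tz [ 7.e-04 -1.e-04 -1.e+00] F -0.1 -0.8 -4.4 T [-0.    0.01 -0.02] j6 0.07
```

Request:
drive_tool(
  increments=[
    [[1.8,1,0],[0,0,0],0],
    [[1.8,1,0],[0,0,0],0],
    [[1.8,1,0],[0,0,0],0],
    [[1.8,1,0],[0,0,0],0],
    [[0,0,0],[0,0,0],0],
    [[0,0,0],[0,0,0],0],
  ],
)

```text
clock: 8.62
eef_pos: [0.4642, 0.3056, 0.1216]
tool_rot: [-0.252, 0.968, -0.0, 0.0]
ft_force: [-0.3, -0.6, -4.1]
grip_width: 0.0111
grasp_force: 68.1
```

Request:
drive_tool(
  increments=[
    [[1.3,0.7,0],[0,0,0],0],
    [[0.9,0.5,0],[0,0,0],0],
    [[0.9,0.5,0],[0,0,0],0],
    [[0,0,0],[0,0,0],0],
    [[0,0,0],[0,0,0],0],
  ],
)

```text
clock: 9.03
eef_pos: [0.4672, 0.3072, 0.1216]
tool_rot: [-0.252, 0.968, -0.0, 0.0]
ft_force: [-0.0, 0.2, -4.9]
grip_width: 0.011
grasp_force: 68.1
```

```bash
python3 st.py
```

```text
t 9.0333 stand-frame TCP mm [-14.2  -0.3  84.2] yaw 29.14549483746093 tz [ 6.e-04 -2.e-04 -1.e+00] F 0.1 0.2 -4.9 T [-0.07  0.01 -0.08] j6 0.07
```

Near the possible contact; continue in 1 mm rows.

Request:
drive_tool(
  increments=[
    [[0.9,0.5,0],[0,0,0],0],
    [[0.9,0.5,0],[0,0,0],0],
    [[0,0,0],[0,0,0],0],
  ],
)

```text
clock: 9.28
eef_pos: [0.4692, 0.3083, 0.1217]
tool_rot: [-0.252, 0.968, -0.0, 0.0]
ft_force: [-0.4, 0.1, -4.4]
grip_width: 0.0111
grasp_force: 68.1
```

Request:
drive_tool(
  increments=[
    [[0.9,0.5,0],[0,0,0],0],
    [[0.9,0.5,0],[0,0,0],0],
    [[0,0,0],[0,0,0],0],
  ],
)

```text
clock: 9.53
eef_pos: [0.471, 0.3093, 0.1217]
tool_rot: [-0.252, 0.968, -0.0, 0.0]
ft_force: [-1.0, -0.0, -4.8]
grip_width: 0.0113
grasp_force: 68.1
```

Request:
drive_tool(
  increments=[
    [[0.9,0.5,0],[0,0,0],0],
    [[0.9,0.5,0],[0,0,0],0],
    [[0,0,0],[0,0,0],0],
  ],
)

```text
clock: 9.78
eef_pos: [0.4728, 0.3103, 0.1217]
tool_rot: [-0.252, 0.968, -0.0, 0.0]
ft_force: [0.3, 0.0, -5.2]
grip_width: 0.0111
grasp_force: 68.1
```

```bash
python3 st.py
```

```text
t 9.7833 stand-frame TCP mm [-7.8 -0.3 84.3] yaw 29.150306432738162 tz [ 9.e-04  0.e+00 -1.e+00] F 0.3 -0.1 -5.2 T [-0.01  0.06 -0.01] j6 0.07
```

Request:
drive_tool(
  increments=[
    [[0.9,0.5,0],[0,0,0],0],
    [[0.9,0.5,0],[0,0,0],0],
    [[0,0,0],[0,0,0],0],
  ],
)

```text
clock: 10.03
eef_pos: [0.4737, 0.3109, 0.1215]
tool_rot: [-0.252, 0.968, -0.0, -0.0]
ft_force: [-2.2, -1.3, -4.2]
grip_width: 0.0111
grasp_force: 68.3
```

Request:
drive_tool(
  increments=[
    [[0.9,0.5,0],[0,0,0],0],
    [[0,0,0],[0,0,0],0],
  ],
)

```text
clock: 10.2
eef_pos: [0.4739, 0.3109, 0.1214]
tool_rot: [-0.252, 0.968, -0.001, -0.001]
ft_force: [-4.6, -2.2, -1.4]
grip_width: 0.0114
grasp_force: 68.6
```

Request:
drive_tool(
  increments=[
    [[0.9,0.5,0],[0,0,0],0],
    [[0,0,0],[0,0,0],0],
  ],
)

```text
clock: 10.37
eef_pos: [0.474, 0.311, 0.1213]
tool_rot: [-0.252, 0.968, -0.001, -0.002]
ft_force: [-6.9, -3.7, -0.7]
grip_width: 0.0111
grasp_force: 68.7
```

```bash
python3 st.py
```

```text
t 10.3667 stand-frame TCP mm [-6.4 -0.3 83.9] yaw 29.155483433713073 tz [-0.0036 -0.0026 -1.    ] F -7.9 0.2 -0.7 T [-0.64  1.22 -0.01] j6 0.07
```

Request:
drive_tool(
  increments=[
    [[0.9,0.5,0],[0,0,0],0],
    [[0,0,0],[0,0,0],0],
  ],
)

```text
clock: 10.53
eef_pos: [0.4747, 0.3114, 0.1214]
tool_rot: [-0.252, 0.968, -0.001, -0.002]
ft_force: [-7.2, -4.0, -0.1]
grip_width: 0.0112
grasp_force: 68.7
```

Request:
drive_tool(
  increments=[
    [[0.9,0.5,0],[0,0,0],0],
    [[0,0,0],[0,0,0],0],
  ],
)

```text
clock: 10.7
eef_pos: [0.4755, 0.3118, 0.1213]
tool_rot: [-0.252, 0.968, -0.001, -0.002]
ft_force: [-7.9, -4.2, 1.4]
grip_width: 0.0111
grasp_force: 68.8
```

```bash
python3 st.py
```

```text
t 10.7 stand-frame TCP mm [-4.7 -0.3 83.9] yaw 29.155324489272772 tz [-0.0042 -0.0028 -1.    ] F -8.9 0.2 1.4 T [-0.73  1.32  0.03] j6 0.07
```

Request:
drive_tool(
  increments=[
    [[0.9,0.5,0],[0,0,0],0],
    [[0.9,0.5,0],[0,0,0],0],
    [[0,0,0],[0,0,0],0],
  ],
)

```text
clock: 10.95
eef_pos: [0.4761, 0.3121, 0.1212]
tool_rot: [-0.252, 0.968, -0.001, -0.004]
ft_force: [-9.7, -5.6, 2.2]
grip_width: 0.0111
grasp_force: 69.3
```

Request:
drive_tool(
  increments=[
    [[0.9,0.5,0],[0,0,0],0],
    [[0.9,0.5,0],[0,0,0],0],
    [[0,0,0],[0,0,0],0],
  ],
)

```text
clock: 11.2
eef_pos: [0.4764, 0.3121, 0.1209]
tool_rot: [-0.252, 0.968, -0.002, -0.005]
ft_force: [-13.9, -8.3, 4.2]
grip_width: 0.0111
grasp_force: 69.3
```

```bash
python3 st.py
```

```text
t 11.2 stand-frame TCP mm [-3.8 -0.5 83.5] yaw 29.195079175690765 tz [-0.0097 -0.0062 -0.9999] F -16.2 -0.4 4.2 T [-1.49  2.56  0.25] j6 0.07
```

Request:
drive_tool(
  increments=[
    [[0,0,0],[-0.4,0.7,0],0],
    [[0,0,0],[-0.4,0.7,0],0],
    [[0,0,0],[0,0,0],0],
  ],
)

```text
clock: 11.45
eef_pos: [0.4771, 0.3126, 0.1212]
tool_rot: [-0.252, 0.968, -0.005, -0.019]
ft_force: [-12.7, -7.8, 5.4]
grip_width: 0.0114
grasp_force: 69.2
```

```bash
python3 st.py
```

```text
t 11.45 stand-frame TCP mm [-3.  -0.4 83.8] yaw 29.186264275533716 tz [-0.0335 -0.0197 -0.9992] F -14.9 -0.6 5.4 T [-1.29  2.34  0.16] j6 0.07
```

Request:
drive_tool(
  increments=[
    [[0,0,0],[-0.4,0.7,0],0],
    [[0,0,0],[0,0,0],0],
  ],
)

```text
clock: 11.62
eef_pos: [0.4774, 0.3128, 0.1213]
tool_rot: [-0.252, 0.967, -0.007, -0.025]
ft_force: [-12.0, -6.7, 4.3]
grip_width: 0.0111
grasp_force: 69.1
```

```bash
python3 st.py; python3 - <<'E'
from h import *
a=camera("scene");b=camera("top")
A=cv2.resize(a["image"][215:315,255:355,::-1],(400,400),interpolation=cv2.INTER_CUBIC);B=cv2.resize(b["image"][170:250,185:265,::-1],(400,400),interpolation=cv2.INTER_CUBIC)
cv2.imwrite("pics/c2.png",np.hstack([A,B]))
E
```

```text
t 11.6167 stand-frame TCP mm [-2.6 -0.4 83.9] yaw 29.18331932954041 tz [-0.045  -0.0263 -0.9986] F -13.7 -0.0 4.3 T [-1.21  2.18  0.13] j6 0.07
```

View pics/c2.png

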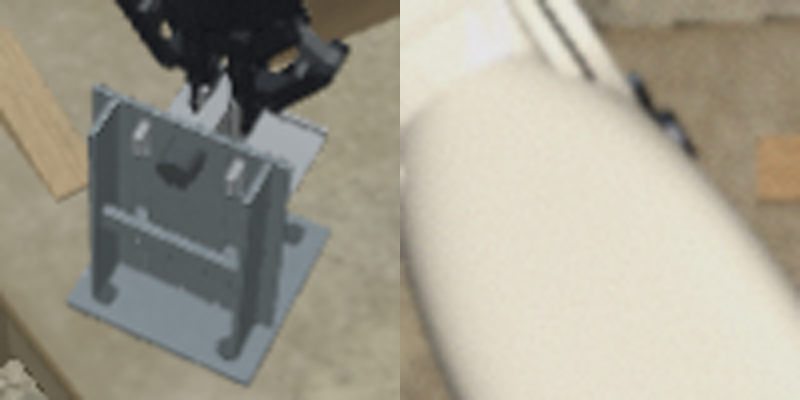

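Request:
drive_tool(
  increments=[
    [[0,0,0],[-0.4,0.7,0],0],
    [[0,0,0],[0,0,0],0],
  ],
)

```text
clock: 11.88
eef_pos: [0.4775, 0.3128, 0.1214]
tool_rot: [-0.252, 0.967, -0.009, -0.032]
ft_force: [-11.9, -6.2, 4.5]
grip_width: 0.0114
grasp_force: 69.2
```

```bash
python3 st.py
```

```text
t 11.8833 stand-frame TCP mm [-2.5 -0.5 84. ] yaw 29.180207905253155 tz [-0.0567 -0.0332 -0.9978] F -13.4 0.4 4.5 T [-1.21  2.05  0.11] j6 0.07
```

Request:
drive_tool(
  increments=[
    [[0,0,0],[-0.4,0.7,0],0],
    [[0,0,0],[0,0,0],0],
  ],
)

```text
clock: 12.05
eef_pos: [0.4772, 0.3126, 0.1216]
tool_rot: [-0.252, 0.967, -0.011, -0.039]
ft_force: [-12.6, -7.7, 4.9]
grip_width: 0.011
grasp_force: 69.3
```

```bash
python3 st.py
```

```text
t 12.05 stand-frame TCP mm [-2.9 -0.5 84.2] yaw 29.186819519921286 tz [-0.0697 -0.0405 -0.9967] F -14.7 -0.6 4.9 T [-1.24  2.22  0.17] j6 0.07
```

Request:
drive_tool(
  increments=[
    [[0,0,0],[0.4,-0.7,0],0],
    [[0,0,-1.5],[0,0,0],0],
    [[0,0,-1.5],[0,0,0],0],
    [[0,0,0],[0,0,0],0],
  ],
)

```text
clock: 12.38
eef_pos: [0.4774, 0.3129, 0.1185]
tool_rot: [-0.252, 0.967, -0.009, -0.031]
ft_force: [-10.4, -6.7, 3.6]
grip_width: 0.011
grasp_force: 69.2
```

```bash
python3 st.py
```

```text
t 12.3833 stand-frame TCP mm [-2.5 -0.3 81.1] yaw 29.184596595988282 tz [-0.056  -0.0325 -0.9979] F -12.3 -0.8 3.6 T [-1.09  2.02  0.03] j6 0.07
```

Request:
drive_tool(
  increments=[
    [[0,0,-1.5],[0,0,0],0],
    [[0,0,-1.5],[0,0,0],0],
    [[0,0,0],[0,0,0],0],
  ],
)

```text
clock: 12.63
eef_pos: [0.4774, 0.313, 0.1155]
tool_rot: [-0.252, 0.967, -0.009, -0.031]
ft_force: [-11.3, -6.6, 3.0]
grip_width: 0.0112
grasp_force: 69.2
```

```bash
python3 st.py
```

```text
t 12.6333 stand-frame TCP mm [-2.4 -0.2 78.1] yaw 29.186724004033493 tz [-0.056  -0.0322 -0.9979] F -13.1 -0.2 3.0 T [-0.97  1.99  0.09] j6 0.07
```

Request:
drive_tool(
  increments=[
    [[0,0,-1.5],[0,0,0],0],
    [[0,0,-1.5],[0,0,0],0],
    [[0,0,-1.5],[0,0,0],0],
    [[0,0,0],[0,0,0],0],
  ],
)

```text
clock: 12.97
eef_pos: [0.4773, 0.313, 0.1108]
tool_rot: [-0.252, 0.967, -0.009, -0.031]
ft_force: [-11.7, -6.7, 2.1]
grip_width: 0.0112
grasp_force: 68.9
```

Request:
drive_tool(
  increments=[
    [[0,0,-1],[0,0,0],0],
    [[0,0,-1],[0,0,0],0],
    [[0,0,-1],[0,0,0],0],
    [[0,0,0],[0,0,0],0],
  ],
)

```text
clock: 13.3
eef_pos: [0.4776, 0.3131, 0.107]
tool_rot: [-0.252, 0.967, -0.009, -0.031]
ft_force: [-8.1, -5.3, -1.9]
grip_width: 0.0108
grasp_force: 68.3
```

```bash
python3 st.py
```

```text
t 13.3 stand-frame TCP mm [-2.3 -0.3 69.6] yaw 29.231028409955897 tz [-0.0561 -0.0325 -0.9979] F -9.6 -0.7 -1.9 T [-0.68  1.69  0.52] j6 0.07
```

Request:
drive_tool(
  increments=[
    [[0,0,-1],[0,0,0],0],
    [[0,0,-1],[0,0,0],0],
    [[0,0,0],[0,0,0],0],
  ],
)

```text
clock: 13.55
eef_pos: [0.4776, 0.3132, 0.1058]
tool_rot: [-0.252, 0.967, -0.008, -0.031]
ft_force: [-11.9, -6.1, 1.4]
grip_width: 0.0111
grasp_force: 69.1
```

Request:
drive_tool(
  increments=[
    [[0,0,-1],[0,0,0],0],
    [[0,0,-1],[0,0,0],0],
    [[0,0,0],[0,0,0],0],
  ],
)

```text
clock: 13.8
eef_pos: [0.4776, 0.3134, 0.1043]
tool_rot: [-0.252, 0.967, -0.008, -0.031]
ft_force: [-11.9, -6.7, 3.5]
grip_width: 0.0108
grasp_force: 69.4
```

```bash
python3 st.py
```

```text
t 13.8 stand-frame TCP mm [-2.1  0.  66.9] yaw 29.260948255238716 tz [-0.0556 -0.0315 -0.998 ] F -13.6 -0.0 3.5 T [-0.83  2.02  0.55] j6 0.07
```

Request:
drive_tool(
  increments=[
    [[-0.9,-0.5,0],[0,0,0],0],
    [[-0.9,-0.5,0],[0,0,0],0],
    [[0,0,0],[0,0,0],0],
  ],
)

```text
clock: 14.05
eef_pos: [0.4774, 0.3134, 0.1043]
tool_rot: [-0.252, 0.967, -0.008, -0.029]
ft_force: [-6.8, -3.8, 1.2]
grip_width: 0.0108
grasp_force: 68.8
```

```bash
python3 st.py
```

```text
t 14.05 stand-frame TCP mm [-2.3  0.2 66.9] yaw 29.241863221799036 tz [-0.0524 -0.0295 -0.9982] F -7.8 -0.0 1.2 T [-0.41  1.33  0.43] j6 0.07
```

Request:
drive_tool(
  increments=[
    [[0,0,-1],[0,0,0],0],
    [[0,0,0],[0,0,0],0],
  ],
)

```text
clock: 14.22
eef_pos: [0.4774, 0.3134, 0.1039]
tool_rot: [-0.252, 0.967, -0.008, -0.029]
ft_force: [-8.2, -3.6, 5.3]
grip_width: 0.011
grasp_force: 69.4
```

```bash
python3 st.py
```

```text
t 14.2167 stand-frame TCP mm [-2.2  0.1 66.5] yaw 29.243094219613894 tz [-0.0521 -0.0294 -0.9982] F -8.9 0.9 5.3 T [-0.59  1.5   0.44] j6 0.07
```

Request:
drive_tool(
  increments=[
    [[0,0,-1],[0,0,0],0],
    [[0,0,0],[0,0,0],0],
  ],
)

```text
clock: 14.38
eef_pos: [0.4775, 0.3134, 0.1038]
tool_rot: [-0.252, 0.967, -0.008, -0.029]
ft_force: [-9.1, -4.8, 10.4]
grip_width: 0.0112
grasp_force: 70.0
```

```bash
python3 st.py
```

```text
t 14.3833 stand-frame TCP mm [-2.2  0.1 66.4] yaw 29.24887590249665 tz [-0.0516 -0.0293 -0.9982] F -10.3 0.2 10.4 T [-0.83  1.77  0.45] j6 0.07
```

Request:
drive_tool(
  increments=[
    [[-0.9,-0.5,0],[0,0,0],0],
    [[-0.9,-0.5,0.5],[0,0,0],0],
    [[-0.9,-0.5,0.5],[0,0,0],0],
    [[0,0,0],[0,0,0],0],
  ],
)

```text
clock: 14.72
eef_pos: [0.4771, 0.3133, 0.1038]
tool_rot: [-0.252, 0.967, -0.007, -0.026]
ft_force: [-3.3, 0.9, 1.8]
grip_width: 0.011
grasp_force: 68.9
```

```bash
python3 st.py
```

```text
t 14.7167 stand-frame TCP mm [-2.6  0.2 66.4] yaw 29.18301960721763 tz [-0.0475 -0.0267 -0.9985] F -2.4 2.4 1.8 T [0.07 0.6  0.18] j6 0.07
```

Request:
drive_tool(
  increments=[
    [[-0.9,-0.5,0],[0,0,0],0],
    [[0,0,0],[0,0,0],0],
  ],
)

```text
clock: 14.88
eef_pos: [0.477, 0.3131, 0.1037]
tool_rot: [-0.252, 0.967, -0.007, -0.026]
ft_force: [-1.7, 1.5, 1.1]
grip_width: 0.0115
grasp_force: 68.9
```

```bash
python3 st.py
```

```text
t 14.8833 stand-frame TCP mm [-2.7  0.  66.3] yaw 29.157063830783457 tz [-0.0461 -0.0262 -0.9986] F -0.8 2.1 1.1 T [0.33 0.07 0.17] j6 0.07
```

Request:
drive_tool(
  increments=[
    [[0,0,0],[0,0,0],0.3],
    [[0,0,0],[0,0,0],0.5],
    [[0,0,0],[0,0,0],0.7],
    [[0,0,0],[0,0,0],0.7],
    [[0,0,0],[0,0,0],0.7],
    [[-5,-3,10],[0,0,0],0.7],
    [[-5,-3,20],[0,0,0],0.7],
    [[-5,-3,30],[0,0,0],0.7],
  ],
)

```text
clock: 15.55
eef_pos: [0.459, 0.3016, 0.1616]
tool_rot: [-0.251, 0.967, -0.009, -0.03]
ft_force: [-0.2, -0.5, -0.6]
grip_width: 0.0596
grasp_force: 0.0
```

Request:
drive_tool(
  increments=[
    [[-10,-5,30],[3.2,-5.5,0],0.7],
    [[-20,-11,30],[3.2,-5.5,0],0.7],
    [[-20,-11,20],[3.2,-5.5,0],0.7],
    [[-10,-6,10],[3.2,-5.5,0],0.7],
    [[0,0,0],[0,0,0],0.7],
    [[0,0,0],[0,0,0],0.7],
    [[0,0,0],[0,0,0],0.7],
  ],
)

```text
clock: 16.13
eef_pos: [0.4014, 0.2704, 0.2548]
tool_rot: [-0.247, 0.949, 0.052, 0.187]
ft_force: [1.4, -0.4, 0.3]
grip_width: 0.0603
grasp_force: 0.0
```

```bash
python3 - <<'E'
from st import *
import pickle
st();p=camera("wrist");pickle.dump(p,open("w6.pkl","wb"))
for q in("stand","bracket"):
    r=silhouettes(q,p); print(q,[(x["conf"],x["bbox"]) for x in r[:1]])
b=np.array(r[0]["bbox"]).astype(int) if r else np.array([200,150,350,300]);x0,y0,x1,y1=max(b[0]-25,0),max(b[1]-15,0),b[2]+25,min(b[3]+40,420)
c=p["image"][y0:y1,x0:x1,::-1];f=min(800/c.shape[1],600/c.shape[0]);print(x0,y0,f)
cv2.imwrite("pics/w6.png",cv2.resize(c,None,fx=f,fy=f,interpolation=cv2.INTER_CUBIC))
E
```

```text
t 16.1333 stand-frame TCP mm [-89.6  -0.4 217.4] yaw 29.231653068863366 tz [ 0.3295  0.192  -0.9244] F 1.0 -1.0 0.3 T [-0.08  0.25  0.  ] j6 0.1
stand [(0.62, [213.1, 114.8, 343.7, 313.1])]
bracket [(0.94, [230.4, 141.2, 330.3, 266.6])]
205 126 3.3333333333333335
```

View pics/w6.png

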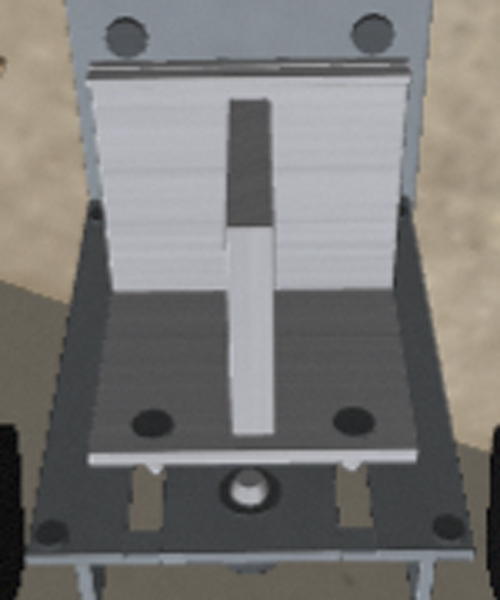

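The picture shows the bracket square and flat on the upright. The hook necks sit in the slots at crop (153,468) and (350,466). The pin, at (248,490), is out above the plate's top edge at row 457. The gripper is clear.

```bash
python3 -c "
from workcell import *
print(job_done())"
```

```text
the job is handed in; nothing more can be done
None
```

The bracket hangs on the upper slots, fully home, with the spring pin out over its top edge and the gripper clear; the job is handed in at about 16 s, and the highest force I read against the upright was about 17 N.

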